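# Set the ratchet to loosen and slacken the display-arm bolt

## Task

The foot of the display arm on the packing desk must be slackened: first flip the red direction lever of the ratchet handle over to its loosening side, then work the handle back and forth between its two stop pegs to unscrew the bolt (counter-clockwise seen from above) until the white pointer on the bolt's flange stands inside the green zone painted on the foot, not past it. Do not screw the bolt down to the red mark, leave the lever on the loosening side, let go, and do not disturb the phone, the pink carton or the blue fan.

Things in the scene. Friction and masses are not known exactly. Their poses are not given: they have to be found in the camera images.
- foot: Fixed dark steel foot of a display arm: plate 190 x 200 x 12 mm. Origin on the bolt's axis at desk height, z up; at mid-swing the ratchet handle points along the foot's -x. Two steel stop pegs (16 mm across, tops 52 mm above the desk) stand on the plate 75 mm from the axis, one each side of the handle, and limit its swing.
- post_top (a point): Top of the foot's bare aluminium post, 39 mm across, 92 mm above the desk, 96 mm from the bolt's axis on the foot's -y side.
- axis_top (a point): On the bolt's axis, at the top face of the ratchet head, 60 mm above the desk. The steel head is 72 mm across and stays captive on the bolt.
- bolt (a joint): Rotation of the bolt, rad: grows as it is loosened (counter-clockwise seen from above); 0 is hard down, with the pointer at the red mark painted on the foot; the green zone covers 1.35 to 1.95. It starts nearly tight. The thread is stiff, about 1 N m both ways, and it stays where it is left.
- pointer (a point): Outer tip of the white painted pointer on the bolt's black flange (disc 100 mm across, its top 18 mm above the desk), 50 mm from the axis. Turns with the bolt.
- zone_mid (a point): Middle of the green zone painted on the foot's plate just outside the flange, 53 to 67 mm from the axis; it spans 0.3 rad about the axis either side of this point.
- handle (a joint): Swing of the ratchet handle about the bolt's axis, rad, positive counter-clockwise from above; 0 is along the foot's -x, stops at -0.70 and 0.70. Lever on loosening: a positive swing carries the bolt along, a negative one clicks back over the teeth with up to 0.6 N m of drag; on tightening the other way round. Teeth 0.35 rad apart: up to that much of each stroke is lost before the bolt follows.
- grip_mid (a point): Middle of the handle's black round grip, on its centre line, 175 mm from the bolt's axis and 46 mm above the desk. The grip is 26 mm across and runs level, straight out from the axis, from 125 to 233 mm; below it is only the desk.
- lever (a joint): Direction lever on top of the ratchet head, rad, positive counter-clockwise from above. It snaps over centre (0) and rests at about -0.30 (tightening, as it starts) or +0.30 (loosening), 0.2 while it sits on a tooth. Loosening: tab to the left of the handle for someone looking from the bolt out along the handle.
- lever_pivot (a point): The lever's pivot, 64 mm above the desk, 50 mm from the bolt's axis towards the handle. Snapping the lever over takes 0.15 to 0.25 N m, 3 to 5 N sideways at the tab; the handle may swing along with the push until it meets teeth or a stop peg, and then the lever goes over.
- lever_tab (a point): Centre of the top of the lever's upright red tab, 95 mm above the desk. The tab is a cylinder 14 mm across, 65 to 95 mm above the desk, 55 mm from the lever's pivot on the handle's side. Below it the steel neck of the handle reaches up to 56 mm and the lever's arm to 71 mm above the desk.
- phone: Black phone 150 x 72 x 9 mm lying on the desk; origin at the centre of its underside.
- carton: Pink gift carton 200 x 70 x 55 mm lying on the desk; origin at the centre of its underside.
- fan: Blue desk fan, 167 mm tall, head 104 mm across on a foot 75 x 100 mm; origin at the centre of its underside, z up.

How it is judged:
On the way, in this order (a step that is already met when the one before it is completed fails the run):
1. the lever is flipped to the loosening side before the bolt is turned (value of joint lever above 0.15 rad and value of joint bolt below 0.8 rad), for 0.2 s.
2. the bolt is loosened until its pointer is in the green zone (value of joint bolt between 1.35 and 1.95 rad), for 0.2 s.
At the end, for the whole second after the job is handed in: The bolt stands between 1.35 and 1.95 rad (pointer in the green zone), the lever is on its loosening side (above 0.15 rad), bolt and handle are at rest (all of step 2 and value of joint lever above 0.15 rad and velocity of joint bolt between -0.05 and 0.05 rad/s and velocity of joint handle between -0.1 and 0.1 rad/s); the robot touches nothing.
It fails at once if the bolt is screwed down to the red mark (value of joint bolt below 0.05 rad).
It fails at once if the phone, carton or fan is moved more than 30 mm or tipped (distance of any of phone, carton, fan from where it was at the start of the episode above 0.03 m or angle between any of phone, carton, fan's own z axis and vertical above 0.4 rad).
It also fails if it takes over 72 s, if anything falls off the work surface, if the arm or the gripper's body presses on something with over 40 N, if the wrist force passes 120 N, or if a joint passes its speed limit or range.

## Robot

A 7-joint arm with a two-finger parallel gripper is mounted at the origin on the work surface. World frame = base frame: x ahead of the robot, y to its left, z up, the work surface at z = 0. Lengths are in m, angles in rad, forces in N, time in s.
With the tool pointing down it reaches from about 0.4 to 0.85 m from the base axis. Payload 10.4 kg.
Tool frame: the origin (TCP) lies between the finger pads; the fingertips stand 11 mm ahead of it and the grasp point (between the pads) lies 8 mm behind it (r.tcp_to_tips is the distance from the TCP to the fingertips, in m); z points along the fingers, y is the line along which they close (so a half turn about z gives the same grasp; the last joint's range is limited). The gripper opens to 87 mm and grips with 3 to 60 N. Pads are 19 mm wide; open, the fingers measure 117 mm over their backs; the gripper's body (75 mm by 190 mm) begins 51 mm behind the grasp point.
Start: joints at [-1.152, 0.332, -0.065, 1.46, 0.022, 1.35, -0.088], TCP at [0.267, 0.565, 0.234] pointing down, gripper open.
Joint ranges: [-2.6, 2.6], [-0.5, 2.12], [-1.47, 1.34], [0.16, 2.42], [-1.27, 4.41], [0.06, 2.06], [-2.6, 2.6]. Speed limits (rad/s): [2.22, 2.22, 2.79, 2.79, 3.14, 3.14, 3.14].

## Interface

Orientations are given as a unit quaternion [x, y, z, w].
In Python, from bench import r gives the robot as it stands. The module is installed in compiled form; this text tells all that it offers.
- The arm moves only by the shell command python3 -m crank 'ROWS' [FORCE]. ROWS is JSON, a list of rows, each an object of numbers: "claw": the closure, from -1 (fully open) to 1 (shut); "dx", "dy", "dz": the shift along the tool's x, y, z each as a share of 3 cm, from -1 to 1; "ax", "ay", "az": the turn, a rotation vector about the tool's x, y, z each as a share of 6 degrees, from -1 to 1. A call has 1 to 8 rows; each row shifts and turns the commanded pose from where the row before left it, along the tool's axes as they then stand; what a row does not reach is not made up. A row lasts 1/12 s, in which the tool goes at most 41.7 mm and 7.16 degrees, less where a joint would pass 70% of its speed; a pose out of reach is approached as far as the arm can. A call with a number of a shift or a turn outside -1 to 1 is refused whole. A call with a gripper value outside its range is refused whole. The fingers move at their own pace and stop on an object; FORCE is the grip in N (left out, the last holds). Time passes only in rows, so rows that do not move let the fingers close. It gives the time, the measured TCP pose, the force, the opening and the grip force at its end, in the units of the state.
- r.read_state(): the state, without advancing time (a new reading comes with each control period).
- r.camera(name): name is "scene" or "side" or "wrist"; returns a dict with "color" (400x640x3 uint8, red, green, blue), "mtx" (3x3 intrinsics, pixels), "R" (3x3) and "t" (3): a world point X has camera coordinates R X + t; the wrist camera has in their place "hand_eye" (4x4, takes a point from camera to tool coordinates, whose origin is the TCP and whose axes are the flange's). Camera axes: x right, y down, z forward; pixel columns grow to the right and rows downward; lengths in m; the calibration is good to about 2 mm. The wrist camera is an equidistant fisheye: a pixel r from the principal point sees the ray r / f radians off the axis. A picture is of the moment at which its call begins: read the wrist's pose just before it. There is no depth.
- r.close_job(): hands the job in; it is judged then, once.
The state is a dict: "time": time; "joint_positions": joint angles; "joint_vel": joint speeds; "joint_torque": joint torques, N m; "ee_pos": TCP position; "eef_rot": TCP orientation; "ft_force": force on the tool from outside, world axes, zero at the start; "torque": the same for the moment, N m; "width": finger opening in m; "grip_force": force on a finger pad.
Only numpy, scipy, OpenCV 4.12 (cv2) and the standard library are available. Lean on these libraries where they do the work, as an engineer would, in place of code of your own. Each camera call takes 0.05 s, during which the arm holds its last target. There are 200 camera calls.

## Working session

There is one attempt and no reset: what is moved stays moved. The work goes in short steps, Python scripts to look and compute and a shell command to move; the robot and the scene stay as the last step left them, time stands still between calls to the robot, and variables do not carry over. Pictures are saved under pics/ and viewed, at most 10 in all, crops included, and the job is handed in when it is done.

```bash
mkdir -p pics; python3 - <<'E'
from bench import r
import cv2
s=r.read_state(); print(s)
for n in("scene","side"):
    c=r.camera(n); cv2.imwrite(f"pics/{n}.png",c["color"][:,:,::-1]); print(n,c["mtx"].tolist(),c["R"].tolist(),c["t"].tolist())
E
```

```text
{'time': 0.0, 'joint_positions': array([-1.15158505,  0.33288448, -0.06466308,  1.46096145,  0.02162073,
        1.34989071, -0.08849293]), 'joint_vel': array([-9.62366675e-05, -6.73198135e-05, -9.91274008e-04, -1.12039054e-03,
        5.79758467e-04, -6.53917585e-04,  3.49662518e-04]), 'joint_torque': array([-2.36991327e-04, -6.23275924e+01,  2.42501922e-02, -3.89884686e+01,
       -6.13711984e-02,  3.99685535e-02,  1.49055531e-04]), 'ee_pos': array([0.26710575, 0.56463054, 0.23273635]), 'eef_rot': array([ 2.19114199e-01,  9.75698951e-01, -7.15779504e-04, -1.09694467e-04]), 'ft_force': array([ 0.82086243,  0.05348934, -0.09332687]), 'torque': array([ 0.00654218, -0.00339496, -0.00942066]), 'grip_force': 0.0, 'width': 0.0870388407702927}
scene [[473.2594525924366, 0.0, 320.76003607228995], [0.0, 473.2594525924366, 205.1321532738747], [0.0, 0.0, 1.0]] [[0.21072685435213687, 0.9774418621347076, -0.014198556317068046], [0.6340237898077876, -0.1477157920117941, -0.7590743565343905], [-0.7440484035414792, 0.1509551288859177, -0.6508490779362079]] [-0.1306564587337604, -0.2875088296252037, 1.621770653378775]
side [[496.44848374180964, 0.0, 321.08462732679976], [0.0, 496.44848374180964, 198.59671798137876], [0.0, 0.0, 1.0]] [[-0.9399886968834084, -0.34090682267454936, 0.014275432931257496], [-0.2462432414691198, 0.6488212750172494, -0.719996679933853], [0.2361895758965925, -0.6803039698097709, -0.6938306658680155]] [0.5772484991032177, 0.18388816607470448, 0.8672442404450499]
```

View pics/scene.png

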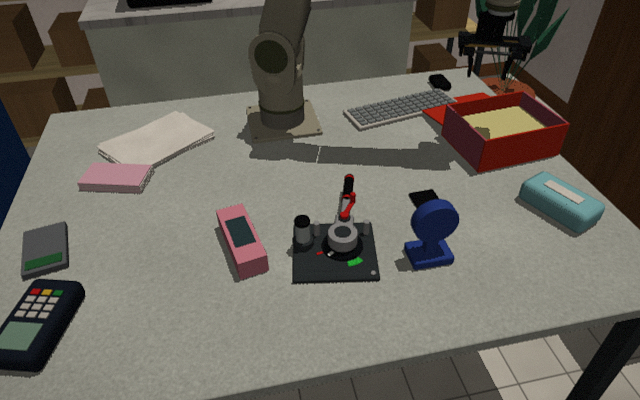

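View pics/side.png

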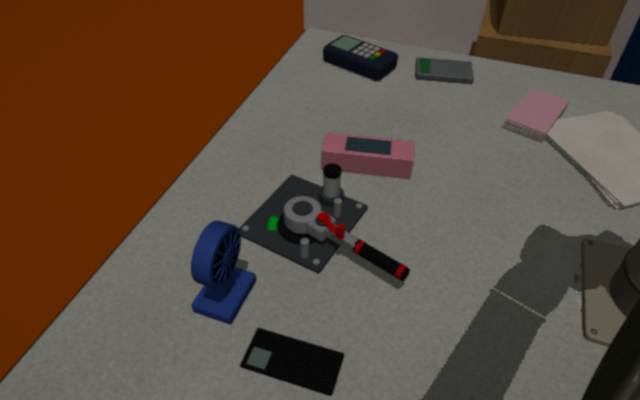

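The scene view has the foot at about (338,245), with the handle toward the robot. In the side view the head is at about (303,209), the grip runs (358,246)-(405,272), the fan is at (222,270) and the phone at (292,360). I'll zoom in on the foot in both views.

```bash
cat > h.py <<'E'
from bench import r
import numpy as np, cv2
def px2w(c,u,v,z):
    R=np.array(c["R"]);t=np.array(c["t"]);K=np.array(c["mtx"])
    d=R.T@np.linalg.solve(K,[u,v,1]);o=-R.T@t
    return (o+d*(z-o[2])/d[2]).round(4)
def w2px(c,X):
    p=np.array(c["mtx"])@(np.array(c["R"])@np.array(X)+np.array(c["t"]));return (p[:2]/p[2]).round(1)
E
python3 - <<'E'
from h import *
a=cv2.imread("pics/side.png")[150:290,235:415]; b=cv2.imread("pics/scene.png")[170:290,280:390]
a=cv2.resize(a,(540,420),interpolation=cv2.INTER_CUBIC);b=cv2.resize(b,None,fx=2.3,fy=3.5,interpolation=cv2.INTER_CUBIC)
cv2.imwrite("pics/c1.png",np.hstack([a,b]));print(b.shape)
c=r.camera("side")
for n,u,v,z in[("axis",303,209,.06),("post",332,171,.092),("gripend",407,270,.046),("gripstart",358,245,.046),("fan",225,295,.02),("phone",292,360,.009),("carton near L",322,168,0),("carton near R",412,176,0)]: print(n,px2w(c,u,v,z))
c=r.camera("scene")
for n,u,v,z in[("axis",343,230,.06),("post",302,219,.092),("gripend",349,177,.046),("tab",345,192,.09)]: print(n,px2w(c,u,v,z))
E
```

```text
(420, 253, 3)
axis [0.632  0.0534 0.06  ]
post [ 0.6054 -0.0347  0.092 ]
gripend [0.4156 0.115  0.046 ]
gripstart [0.5112 0.0905 0.046 ]
fan [0.6956 0.2553 0.02  ]
phone [0.5461 0.3206 0.009 ]
carton near L [ 0.6621 -0.1383  0.    ]
carton near R [ 0.466  -0.1839  0.    ]
axis [0.6305 0.0525 0.06  ]
post [ 0.6053 -0.0403  0.092 ]
gripend [0.4155 0.1242 0.046 ]
tab [0.5288 0.0829 0.09  ]
```

View pics/c1.png

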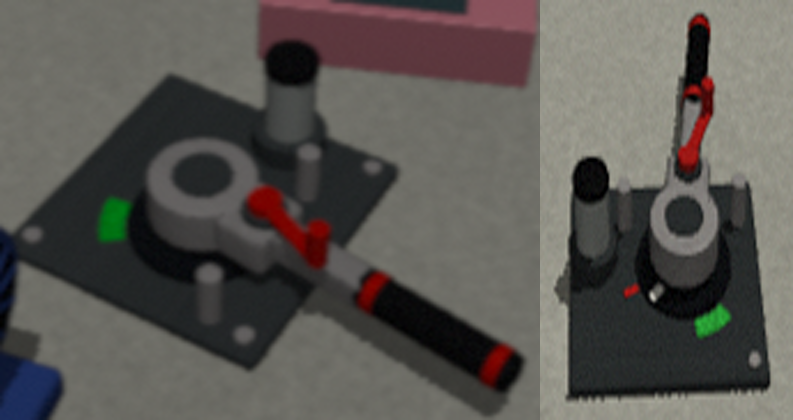

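The crops show the axis at about (0.631, 0.053), the handle near mid-swing pointing (-0.96, 0.28), and the red tab on its +y side at about (0.537, 0.098). I'll move with the fingers shut to the +y side of the tab.

```bash
python3 -m crank '[{"claw":1,"az":-1},{"claw":1,"az":-1},{"claw":1,"dx":-1,"dy":-0.95},{"claw":1,"dx":-1,"dy":-0.95},{"claw":1,"dx":-1,"dy":-0.95},{"claw":1,"dx":-1,"dy":-0.95},{"claw":1,"dx":-1,"dy":-0.95},{"claw":1,"dx":-1,"dy":-0.95}]' 20
python3 -m crank '[{"claw":1,"dx":-1,"dy":-0.95},{"claw":1,"dx":-1,"dy":-0.95},{"claw":1,"dx":-1,"dy":-0.95},{"claw":1,"dx":-1,"dy":-0.95},{"claw":1},{"claw":1}]'
```

```text
invalid input at $[0]: expected keys claw, dx, dy, dz, ax, ay, az
invalid input at $[0]: expected keys claw, dx, dy, dz, ax, ay, az
```

```bash
python3 -m crank '[{"claw":1,"dx":0,"dy":0,"dz":0,"ax":0,"ay":0,"az":-1},{"claw":1,"dx":0,"dy":0,"dz":0,"ax":0,"ay":0,"az":-1},{"claw":1,"dx":-1,"dy":-0.95,"dz":0,"ax":0,"ay":0,"az":0},{"claw":1,"dx":-1,"dy":-0.95,"dz":0,"ax":0,"ay":0,"az":0},{"claw":1,"dx":-1,"dy":-0.95,"dz":0,"ax":0,"ay":0,"az":0},{"claw":1,"dx":-1,"dy":-0.95,"dz":0,"ax":0,"ay":0,"az":0},{"claw":1,"dx":-1,"dy":-0.95,"dz":0,"ax":0,"ay":0,"az":0},{"claw":1,"dx":-1,"dy":-0.95,"dz":0,"ax":0,"ay":0,"az":0}]' 20
python3 -m crank '[{"claw":1,"dx":-1,"dy":-0.95,"dz":0,"ax":0,"ay":0,"az":0},{"claw":1,"dx":-1,"dy":-0.95,"dz":0,"ax":0,"ay":0,"az":0},{"claw":1,"dx":-1,"dy":-0.95,"dz":0,"ax":0,"ay":0,"az":0},{"claw":1,"dx":-1,"dy":-0.95,"dz":0,"ax":0,"ay":0,"az":0},{"claw":1,"dx":0,"dy":0,"dz":0,"ax":0,"ay":0,"az":0}]'
```

```text
time: 0.87
ee_pos: [0.4037, 0.3552, 0.2336]
eef_rot: [0.116, 0.993, 0.0, -0.0]
ft_force: [0.8, -0.1, 0.5]
width: 0.0416
grip_force: 0.0
time: 1.28
ee_pos: [0.4978, 0.2098, 0.2337]
eef_rot: [0.121, 0.993, -0.001, 0.001]
ft_force: [-0.2, -1.3, 1.1]
width: 0.0085
grip_force: 0.0
```

```bash
python3 -m crank '[{"claw":1,"dx":-1,"dy":-0.93,"dz":0,"ax":0,"ay":0,"az":0},{"claw":1,"dx":-1,"dy":-0.93,"dz":0,"ax":0,"ay":0,"az":0},{"claw":1,"dx":0,"dy":0,"dz":1,"ax":0,"ay":0,"az":0},{"claw":1,"dx":0,"dy":0,"dz":1,"ax":0,"ay":0,"az":0},{"claw":1,"dx":0,"dy":0,"dz":1,"ax":0,"ay":0,"az":0},{"claw":1,"dx":0,"dy":0,"dz":1,"ax":0,"ay":0,"az":0},{"claw":1,"dx":0,"dy":0,"dz":0.8,"ax":0,"ay":0,"az":0},{"claw":1,"dx":0,"dy":0,"dz":0,"ax":0,"ay":0,"az":0}]'
python3 - <<'E'
from h import *
a=r.camera("side")["color"][120:300,220:440,::-1]; b=r.camera("scene")["color"][150:290,270:410,::-1]
a=cv2.resize(a,(440,360),interpolation=cv2.INTER_CUBIC);b=cv2.resize(b,(360,360),interpolation=cv2.INTER_CUBIC)
cv2.imwrite("pics/c2.png",np.hstack([a,b]))
E
```

```text
time: 1.95
ee_pos: [0.5359, 0.1498, 0.0847]
eef_rot: [0.116, 0.993, -0.002, -0.003]
ft_force: [-1.1, -0.5, -0.6]
width: 0.0004
grip_force: 0.0
```

View pics/c2.png

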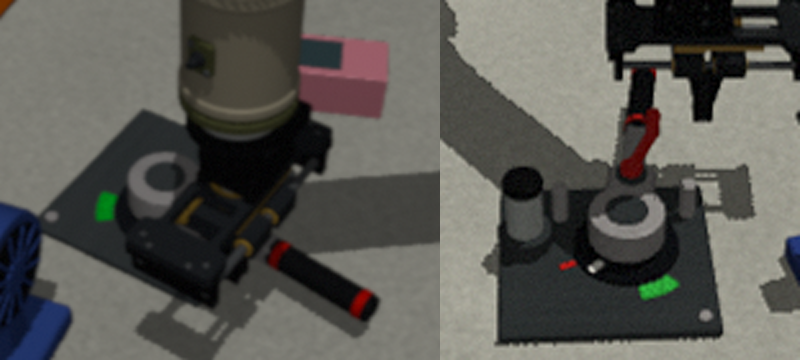

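The fingers are on the +y side of the tab and clear of it. The finger is at (705,95) in the scene crop and the tab at (650,118). I'll raise them slightly, then push toward -y.

```bash
python3 -m crank '[{"claw":1,"dx":0,"dy":0,"dz":-0.2,"ax":0,"ay":0,"az":0},{"claw":1,"dx":-0.15,"dy":-0.5,"dz":0,"ax":0,"ay":0,"az":0},{"claw":1,"dx":-0.12,"dy":-0.5,"dz":0,"ax":0,"ay":0,"az":0},{"claw":1,"dx":-0.1,"dy":-0.4,"dz":0,"ax":0,"ay":0,"az":0},{"claw":1,"dx":-0.1,"dy":-0.4,"dz":0,"ax":0,"ay":0,"az":0},{"claw":1,"dx":-0.1,"dy":-0.4,"dz":0,"ax":0,"ay":0,"az":0},{"claw":1,"dx":0,"dy":0,"dz":0,"ax":0,"ay":0,"az":0}]'
python3 - <<'E'
from h import *
a=r.camera("side")["color"][120:300,220:440,::-1]; b=r.camera("scene")["color"][150:290,270:410,::-1]
a=cv2.resize(a,(440,360),interpolation=cv2.INTER_CUBIC);b=cv2.resize(b,(360,360),interpolation=cv2.INTER_CUBIC)
cv2.imwrite("pics/c3.png",np.hstack([a,b]))
E
```

```text
time: 2.63
ee_pos: [0.5411, 0.0795, 0.0967]
eef_rot: [0.117, 0.993, -0.0, 0.001]
ft_force: [-0.4, 0.1, 0.0]
width: 0.0001
grip_force: 0.0
```

View pics/c3.png

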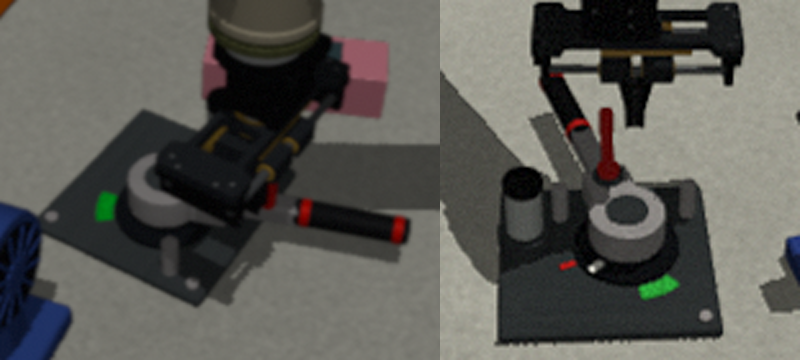

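The handle has swung about +0.5 with the lever still on the tightening side. I'll keep pushing, slightly lower.

```bash
python3 -m crank '[{"claw":1,"dx":-0.1,"dy":-0.3,"dz":0.3,"ax":0,"ay":0,"az":0},{"claw":1,"dx":-0.15,"dy":-0.35,"dz":0,"ax":0,"ay":0,"az":0},{"claw":1,"dx":-0.15,"dy":-0.35,"dz":0,"ax":0,"ay":0,"az":0},{"claw":1,"dx":-0.15,"dy":-0.35,"dz":0,"ax":0,"ay":0,"az":0},{"claw":1,"dx":-0.15,"dy":-0.35,"dz":0,"ax":0,"ay":0,"az":0},{"claw":1,"dx":0,"dy":0,"dz":0,"ax":0,"ay":0,"az":0}]'
python3 - <<'E'
from h import *
a=r.camera("side")["color"][120:300,220:440,::-1]; b=r.camera("scene")["color"][150:290,270:410,::-1]
a=cv2.resize(a,(440,360),interpolation=cv2.INTER_CUBIC);b=cv2.resize(b,(360,360),interpolation=cv2.INTER_CUBIC)
cv2.imwrite("pics/c4.png",np.hstack([a,b]))
E
```

```text
time: 3.23
ee_pos: [0.5499, 0.0248, 0.0868]
eef_rot: [0.118, 0.993, -0.0, 0.001]
ft_force: [0.8, -0.0, 0.6]
width: -0.0
grip_force: 0.2
```

View pics/c4.png

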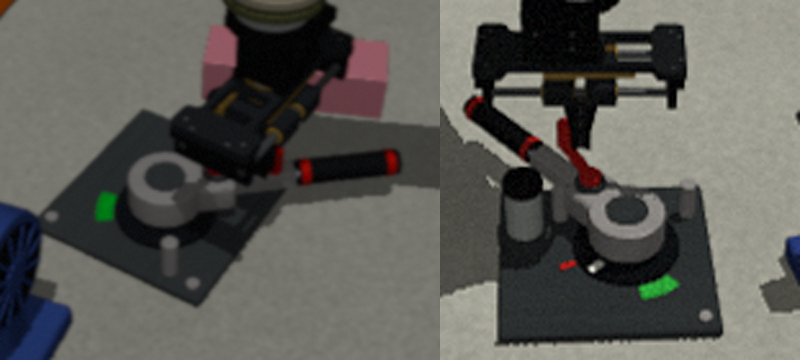

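```bash
python3 - <<'E'
from h import *
c=r.camera("side"); s=r.camera("scene")
print(px2w(s,317.8,197.4,.095),px2w(c,358.5,195,.095),"gripend",px2w(c,417,201,.046),px2w(s,270+30*.389,150+104*.389,.046))
print(w2px(s,[.55,.025,.076]),w2px(s,[.53,.025,.076]))
E
```

```text
[0.5399 0.0112 0.095 ] [0.5364 0.0153 0.095 ] gripend [ 0.4353 -0.0599  0.046 ] [ 0.4317 -0.0653  0.046 ]
[324.2 205.1] [322.5 200. ]
```

The handle is now at its stop and the tab is at about (0.538, 0.013), with the finger a little too far inboard. I'll back off, shift outboard and push across the lever.

```bash
python3 -m crank '[{"claw":1,"dx":0.45,"dy":0.27,"dz":0,"ax":0,"ay":0,"az":0},{"claw":1,"dx":0.45,"dy":0.27,"dz":0,"ax":0,"ay":0,"az":0},{"claw":1,"dx":-0.12,"dy":-0.28,"dz":0,"ax":0,"ay":0,"az":0},{"claw":1,"dx":-0.15,"dy":-0.28,"dz":0,"ax":0,"ay":0,"az":0},{"claw":1,"dx":-0.18,"dy":-0.28,"dz":0,"ax":0,"ay":0,"az":0},{"claw":1,"dx":-0.2,"dy":-0.28,"dz":0,"ax":0,"ay":0,"az":0}]'
python3 -m crank '[{"claw":1,"dx":-0.18,"dy":-0.25,"dz":0,"ax":0,"ay":0,"az":0},{"claw":1,"dx":0,"dy":0,"dz":0,"ax":0,"ay":0,"az":0}]'
python3 -m crank '[{"claw":1,"dx":-0.18,"dy":-0.25,"dz":0,"ax":0,"ay":0,"az":0},{"claw":1,"dx":0,"dy":0,"dz":0,"ax":0,"ay":0,"az":0}]'
python3 - <<'E'
from h import *
a=r.camera("side")["color"][120:300,220:440,::-1]; b=r.camera("scene")["color"][150:290,270:410,::-1]
a=cv2.resize(a,(440,360),interpolation=cv2.INTER_CUBIC);b=cv2.resize(b,(360,360),interpolation=cv2.INTER_CUBIC)
cv2.imwrite("pics/c5.png",np.hstack([a,b]))
E
```

```text
time: 3.93
ee_pos: [0.5384, 0.0115, 0.0866]
eef_rot: [0.116, 0.993, 0.0, 0.0]
ft_force: [1.2, -0.6, 1.1]
width: 0.0002
grip_force: 0.0
time: 4.1
ee_pos: [0.5422, 0.0021, 0.0866]
eef_rot: [0.117, 0.993, 0.0, 0.0]
ft_force: [-2.4, 3.0, -0.2]
width: 0.0005
grip_force: 1.9
time: 4.27
ee_pos: [0.5434, -0.0002, 0.0858]
eef_rot: [0.115, 0.993, 0.003, -0.003]
ft_force: [-9.0, 17.5, 6.5]
width: -0.0001
grip_force: 10.4
```

View pics/c5.png

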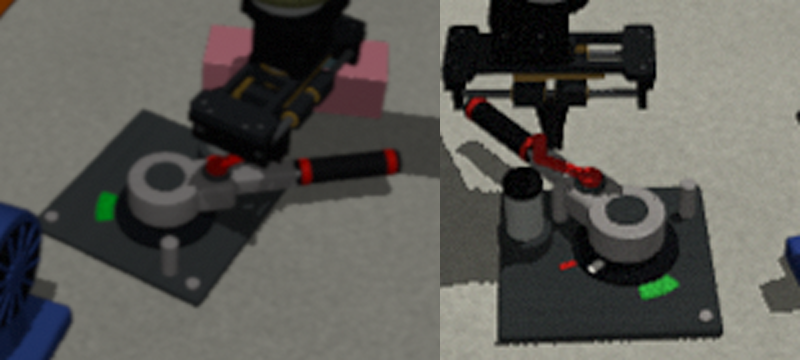

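The lever is flipped, with its tab now to the left of the handle looking outward (at about (545,145) in the scene crop), and the handle is against the stop. I'll back off, raise, open and go over the grip.

```bash
python3 -m crank '[{"claw":1,"dx":0.1,"dy":0.4,"dz":0,"ax":0,"ay":0,"az":0},{"claw":1,"dx":0,"dy":0,"dz":-0.8,"ax":0,"ay":0,"az":0},{"claw":-1,"dx":0,"dy":0,"dz":-0.8,"ax":0,"ay":0,"az":0},{"claw":-1,"dx":0.95,"dy":-0.8,"dz":0,"ax":0,"ay":0,"az":0},{"claw":-1,"dx":1,"dy":-0.9,"dz":0,"ax":0,"ay":0,"az":0},{"claw":-1,"dx":0,"dy":0,"dz":0,"ax":0,"ay":0,"az":-1},{"claw":-1,"dx":0,"dy":0,"dz":0,"ax":0,"ay":0,"az":-1},{"claw":-1,"dx":0,"dy":0,"dz":0,"ax":0,"ay":0,"az":-1}]'
python3 - <<'E'
from h import *
s=r.read_state();print(s["ee_pos"],s["eef_rot"],s["width"])
for n in("side","scene"):
    c=r.camera(n);cv2.imwrite(f"pics/d_{n}.png",c["color"][:,:,::-1])
a=cv2.imread("pics/d_side.png")[120:300,220:440]; b=cv2.imread("pics/d_scene.png")[150:290,250:410]
cv2.imwrite("pics/c6.png",np.hstack([cv2.resize(a,(440,360)),cv2.resize(b,(360,315)).__class__(np.zeros(1)) if 0 else cv2.resize(b,(360,360))]))
E
```

```text
time: 5.03
ee_pos: [0.4761, -0.0292, 0.1348]
eef_rot: [-0.043, 0.999, -0.0, 0.0]
ft_force: [0.4, -0.2, 0.5]
width: 0.0325
grip_force: 0.0
[ 0.47606752 -0.02924634  0.13484203] [-4.26913457e-02  9.99088183e-01 -9.55842214e-05  4.91473323e-04] 0.032531420519939
```

View pics/c6.png

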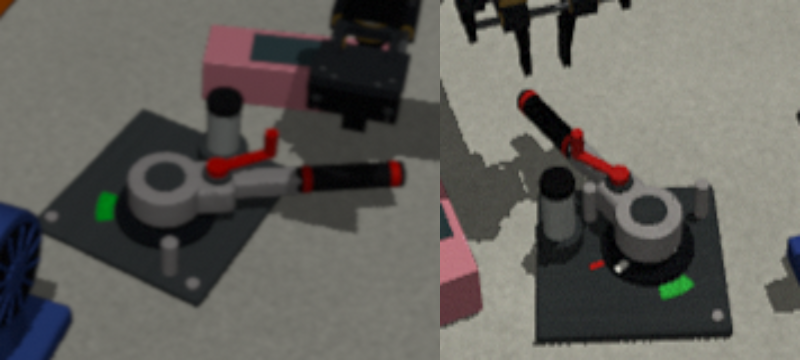

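The lever is clearly on the loosening side. In the side crop the grip runs (302,180)-(404,173). The pointer is still near the red mark, at (620,267).

```bash
python3 - <<'E'
from h import *
c=r.camera("side"); s=r.camera("scene")
g=[px2w(c,371,210,.046),px2w(c,422,206.5,.046),px2w(s,286,188,.046)]
for p in g: d=p[:2]-[.631,.053]; print(p,np.hypot(*d),np.degrees(np.arctan2(d[1],d[0]))%360)
E
```

```text
[ 0.5135 -0.0035  0.046 ] 0.13037829573974347 205.68062397558555
[ 0.4229 -0.0481  0.046 ] 0.23135863934592976 205.91159971303884
[ 0.4239 -0.0524  0.046 ] 0.2323780755579149 206.97303963190936
```

```bash
python3 -m crank '[{"claw":-1,"dx":0,"dy":0,"dz":0,"ax":0,"ay":0,"az":-1},{"claw":-1,"dx":0,"dy":0.1,"dz":0,"ax":0,"ay":0,"az":-1},{"claw":-1,"dx":0,"dy":0,"dz":0,"ax":0,"ay":0,"az":-1},{"claw":-1,"dx":0,"dy":0,"dz":1,"ax":0,"ay":0,"az":0},{"claw":-1,"dx":0,"dy":0,"dz":1,"ax":0,"ay":0,"az":0},{"claw":-1,"dx":0,"dy":0,"dz":0.9,"ax":0,"ay":0,"az":0},{"claw":0,"dx":0,"dy":0,"dz":0,"ax":0,"ay":0,"az":0},{"claw":0,"dx":0,"dy":0,"dz":0,"ax":0,"ay":0,"az":0}]'
```

```text
time: 5.9
ee_pos: [0.4748, -0.0256, 0.047]
eef_rot: [-0.196, 0.981, -0.0, -0.001]
ft_force: [1.0, 0.1, 0.3]
width: 0.0796
grip_force: 0.0
```

```bash
python3 -m crank '[{"claw":0,"dx":0,"dy":0,"dz":0,"ax":0,"ay":0,"az":0},{"claw":0,"dx":0,"dy":0,"dz":0,"ax":0,"ay":0,"az":0},{"claw":0,"dx":0,"dy":0,"dz":0,"ax":0,"ay":0,"az":0},{"claw":0,"dx":-0.03,"dy":0.6,"dz":0,"ax":0,"ay":0,"az":1},{"claw":0,"dx":-0.03,"dy":0.6,"dz":0,"ax":0,"ay":0,"az":1},{"claw":0,"dx":-0.03,"dy":0.6,"dz":0,"ax":0,"ay":0,"az":1},{"claw":0,"dx":-0.03,"dy":0.6,"dz":0,"ax":0,"ay":0,"az":1},{"claw":0,"dx":0,"dy":0,"dz":0,"ax":0,"ay":0,"az":0}]'
python3 - <<'E'
import numpy as np
from bench import r
p=r.read_state()["ee_pos"][:2]-[.631,.053];print(np.hypot(*p),np.degrees(np.arctan2(p[1],p[0]))%360)
E
```

```text
time: 6.57
ee_pos: [0.4626, 0.0487, 0.0486]
eef_rot: [0.013, 1.0, 0.001, 0.001]
ft_force: [0.0, 1.0, 0.1]
width: 0.044
grip_force: 0.0
0.16848604538604106 181.46521782461593
```

```bash
python3 -m crank '[{"claw":0,"dx":0.05,"dy":0.6,"dz":0.05,"ax":0,"ay":0,"az":1},{"claw":0,"dx":0,"dy":0.6,"dz":0.05,"ax":0,"ay":0,"az":1},{"claw":0,"dx":-0.03,"dy":0.6,"dz":0,"ax":0,"ay":0,"az":1},{"claw":0,"dx":-0.03,"dy":0.6,"dz":0,"ax":0,"ay":0,"az":1},{"claw":0,"dx":-0.03,"dy":0.6,"dz":0,"ax":0,"ay":0,"az":1},{"claw":0,"dx":-0.03,"dy":0.6,"dz":0,"ax":0,"ay":0,"az":1},{"claw":0,"dx":-0.06,"dy":0.6,"dz":0,"ax":0,"ay":0,"az":0.5},{"claw":0,"dx":0,"dy":0,"dz":0,"ax":0,"ay":0,"az":0}]'
python3 - <<'E'
from h import *
s=r.read_state();print(s["ft_force"].round(1))
p=s["ee_pos"][:2]-[.631,.053];print(np.hypot(*p),np.degrees(np.arctan2(p[1],p[0]))%360)
for n in("side","scene"):
    cv2.imwrite(f"pics/e_{n}.png",r.camera(n)["color"][:,:,::-1])
a=cv2.imread("pics/e_side.png")[120:340,180:440]; b=cv2.imread("pics/e_scene.png")[150:290,280:460]
cv2.imwrite("pics/c7.png",np.hstack([cv2.resize(a,(400,340)),cv2.resize(b,(400,340))]))
E
```

```text
time: 7.23
ee_pos: [0.5083, 0.1619, 0.0457]
eef_rot: [0.344, 0.939, 0.001, 0.001]
ft_force: [-0.5, -0.9, 0.0]
width: 0.0437
grip_force: 0.0
[-0.5 -0.9  0. ]
0.1640524134077769 138.40840851381623
```

View pics/c7.png

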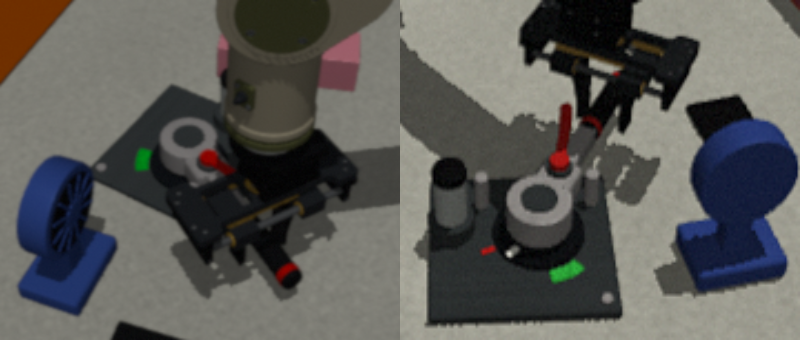

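Pointer unmoved, still by the red mark at (512,252). Lever still on the loosening side, fan well clear. I'll push a bit further back and write a pointer-angle detector.

```bash
python3 -m crank '[{"claw":0,"dx":0.1,"dy":0.6,"dz":0,"ax":0,"ay":0,"az":0.5},{"claw":0,"dx":0.1,"dy":0.5,"dz":0,"ax":0,"ay":0,"az":0.3},{"claw":0,"dx":0,"dy":0,"dz":0,"ax":0,"ay":0,"az":0}]'
cat > p.py <<'E'
from h import *
c=r.camera("scene");im=c["color"].astype(int)
A=np.array([.631,.053])
def ring(r0,r1,z,f):   # fractions of colour hits per degree -> mean angle
    th=np.radians(np.arange(-150,120,1.0)); R=np.linspace(r0,r1,8); S=[]
    for t in th:
        for q in R:
            u,v=w2px(c,[A[0]+q*np.cos(t),A[1]+q*np.sin(t),z]).round().astype(int)
            if f(*im[v,u]): S.append(np.degrees(t))
    return (round(np.mean(S),1),min(S),max(S),len(S)) if S else None
g=ring(.053,.067,.012,lambda R,G,B:G>1.6*R and G>1.6*B and G>70)
d=ring(.053,.067,.012,lambda R,G,B:R>1.8*G and R>70)
w=ring(.034,.050,.018,lambda R,G,B:min(R,G,B)>110)
print("green",g,"red",d,"white",w)
if g and w: print("bolt~",1.65-np.radians(g[0]-w[0]))
s=r.read_state();p=s["ee_pos"][:2]-A;print("tool r,ang",np.hypot(*p),np.degrees(np.arctan2(p[1],p[0]))%360,s["ft_force"].round(1))
E
python3 p.py
```

```text
time: 7.58
ee_pos: [0.5243, 0.1889, 0.0451]
eef_rot: [0.383, 0.924, 0.001, 0.0]
ft_force: [0.1, 1.1, -0.8]
width: 0.044
grip_force: 0.0
green (np.float64(12.5), np.float64(-6.000000000000001), np.float64(31.0), 269) red (np.float64(-77.5), np.float64(-82.0), np.float64(-73.0), 55) white (np.float64(-65.5), np.float64(-150.0), np.float64(119.0), 140)
bolt~ 0.28864318344442297
tool r,ang 0.17213146482987338 128.5547155762777 [ 0.  -0.9 -0.1]
```

```bash
sed -i 's/np.arange(-150,120,1.0)/np.arange(-95,60,1.0)/; s/w=ring(.034/w=ring(.042/' p.py
python3 -m crank '[{"claw":0,"dx":-0.1,"dy":-0.6,"dz":0,"ax":0,"ay":0,"az":-0.5},{"claw":0,"dx":0,"dy":-0.6,"dz":0,"ax":0,"ay":0,"az":-1},{"claw":0,"dx":0,"dy":-0.6,"dz":0,"ax":0,"ay":0,"az":-1},{"claw":0,"dx":0,"dy":-0.6,"dz":0,"ax":0,"ay":0,"az":-1},{"claw":0,"dx":0,"dy":-0.6,"dz":0,"ax":0,"ay":0,"az":-1},{"claw":0,"dx":0,"dy":-0.6,"dz":0,"ax":0,"ay":0,"az":-1},{"claw":0,"dx":0,"dy":-0.6,"dz":0,"ax":0,"ay":0,"az":-1},{"claw":0,"dx":0,"dy":0,"dz":0,"ax":0,"ay":0,"az":0}]'
python3 p.py
```

```text
time: 8.3
ee_pos: [0.463, 0.0735, 0.0446]
eef_rot: [0.051, 0.999, -0.001, -0.0]
ft_force: [0.0, -0.4, -0.5]
width: 0.0433
grip_force: 0.0
green (np.float64(12.3), np.float64(-6.000000000000001), np.float64(31.0), 266) red (np.float64(-77.5), np.float64(-82.0), np.float64(-73.0), 55) white (np.float64(-45.1), np.float64(-50.0), np.float64(-41.0), 22)
bolt~ 0.6481810093552547
tool r,ang 0.16893023903176935 172.40610362658705 [ 1.2 -0.1 -0. ]
```

```bash
python3 -m crank '[{"claw":0,"dx":0.03,"dy":-0.6,"dz":0,"ax":0,"ay":0,"az":-1},{"claw":0,"dx":0.03,"dy":-0.6,"dz":0,"ax":0,"ay":0,"az":-1},{"claw":0,"dx":0,"dy":-0.6,"dz":0,"ax":0,"ay":0,"az":-1},{"claw":0,"dx":0,"dy":-0.6,"dz":0,"ax":0,"ay":0,"az":-1},{"claw":0,"dx":0,"dy":-0.5,"dz":0,"ax":0,"ay":0,"az":-0.8},{"claw":0,"dx":0,"dy":0,"dz":0,"ax":0,"ay":0,"az":0}]'
python3 p.py
```

```text
time: 8.85
ee_pos: [0.4712, -0.0103, 0.0448]
eef_rot: [-0.197, 0.98, -0.0, 0.0]
ft_force: [-0.3, -0.8, 0.4]
width: 0.043
grip_force: 0.0
green (np.float64(12.3), np.float64(-6.000000000000001), np.float64(31.0), 273) red (np.float64(-77.5), np.float64(-82.0), np.float64(-73.0), 55) white (np.float64(-40.0), np.float64(-45.0), np.float64(-35.0), 44)
bolt~ 0.7371928012069656
tool r,ang 0.17159059173458988 201.04669359103315 [ 0.4 -0.2 -0.1]
```

```bash
python3 - <<'E'
from h import *
for n in("side","scene"):
    c=r.camera(n);im=c["color"];f=im.astype(int)
    m=((f[...,0]>1.9*f[...,1])&(f[...,0]>1.9*f[...,2])&(f[...,0]>70)).astype(np.uint8)
    k,l,st,ce=cv2.connectedComponentsWithStats(m)
    for i in range(1,k):
        if 5<st[i,4]<800 : print(n,st[i].tolist(),ce[i].round(1),"z046",px2w(c,*ce[i],.046)[:2],"z09",px2w(c,*ce[i],.09)[:2])
c=r.camera("scene");g=c["color"].min(2)
for a in range(-90,50,6):
    t=np.radians(a);o=[]
    for q in(.036,.04,.044,.048,.052,.056,.06):
        u,v=w2px(c,[.631+q*np.cos(t),.053+q*np.sin(t),.018]).round().astype(int);o.append(int(g[v,u]))
    print(a,o)
E
```

```text
side [379, 49, 3, 3, 7] [380.1  50.3] z046 [ 0.6651 -0.6362] z09 [ 0.6469 -0.5518]
side [323, 188, 38, 23, 305] [342.1 201.1] z046 [ 0.5734 -0.0072] z09 [0.5611 0.0365]
side [372, 207, 5, 14, 57] [373.8 213.3] z046 [0.5061 0.0033] z09 [0.4981 0.0463]
scene [483, 78, 16, 9, 67] [491.7  81.3] z046 [-0.0227  0.7773] z09 [0.0575 0.725 ]
scene [542, 105, 5, 4, 6] [544.  106.5] z046 [0.1885 0.8567] z09 [0.2569 0.8   ]
scene [548, 109, 11, 8, 12] [552.6 112.6] z046 [0.2312 0.8612] z09 [0.2972 0.8043]
scene [308, 198, 28, 23, 173] [321.1 209.7] z046 [0.5316 0.0205] z09 [0.581  0.0105]
scene [316, 251, 7, 4, 20] [319.2 252.6] z046 [ 0.6768 -0.0153] z09 [ 0.718  -0.0234]
scene [30, 288, 11, 7, 53] [ 35.2 290.8] z046 [ 0.6508 -0.6309] z09 [ 0.6934 -0.6046]
-90 [19, 0, 0, 6, 17, 40, 41]
-84 [24, 4, 9, 5, 8, 36, 40]
-78 [22, 2, 2, 5, 13, 21, 37]
-72 [5, 8, 6, 2, 9, 10, 26]
-66 [0, 5, 7, 8, 6, 19, 43]
-60 [0, 11, 7, 10, 12, 5, 31]
-54 [6, 8, 5, 0, 12, 6, 27]
-48 [32, 32, 48, 5, 11, 6, 32]
-42 [14, 86, 88, 106, 205, 6, 35]
-36 [29, 50, 91, 178, 116, 68, 3]
-30 [5, 4, 0, 4, 7, 9, 25]
-24 [6, 0, 12, 10, 7, 6, 31]
-18 [3, 7, 12, 14, 15, 3, 26]
-12 [3, 16, 10, 11, 15, 6, 27]
-6 [0, 4, 13, 18, 14, 11, 28]
0 [0, 15, 11, 10, 17, 6, 19]
6 [5, 14, 11, 13, 14, 20, 42]
12 [6, 15, 13, 11, 3, 28, 38]
18 [8, 17, 14, 9, 7, 22, 43]
24 [7, 11, 15, 10, 14, 39, 42]
30 [6, 10, 13, 6, 4, 41, 47]
36 [6, 11, 18, 7, 25, 48, 43]
42 [19, 5, 0, 12, 29, 43, 39]
48 [10, 10, 8, 12, 29, 43, 46]
```

```bash
cat >> p.py <<'E'
def blobs(n):
    c=r.camera(n);f=c["color"].astype(int)
    m=((f[...,0]>1.9*f[...,1])&(f[...,0]>1.9*f[...,2])&(f[...,0]>70)).astype(np.uint8)
    k,l,st,ce=cv2.connectedComponentsWithStats(m)
    for i in range(1,k):
        q=px2w(c,*ce[i],.046)[:2]-A; R=np.hypot(*q)
        if st[i,4]>5 and .04<R<.25: print(n,st[i].tolist(),"r",R.round(3),"ang",(np.degrees(np.arctan2(q[1],q[0]))%360).round(1))
blobs("side");blobs("scene")
E
python3 -m crank '[{"claw":0,"dx":0,"dy":-0.3,"dz":0,"ax":0,"ay":0,"az":-0.4},{"claw":0,"dx":0,"dy":0,"dz":0,"ax":0,"ay":0,"az":0},{"claw":0,"dx":0,"dy":0,"dz":0,"ax":0,"ay":0,"az":0}]'
python3 p.py
```

```text
time: 9.3
ee_pos: [0.4743, -0.0151, 0.0445]
eef_rot: [-0.216, 0.976, 0.0, -0.0]
ft_force: [0.5, -0.5, -0.6]
width: 0.0435
grip_force: 0.0
green (np.float64(12.5), np.float64(-6.000000000000001), np.float64(31.0), 269) red (np.float64(-77.5), np.float64(-82.0), np.float64(-73.0), 55) white (np.float64(-39.7), np.float64(-45.0), np.float64(-35.0), 36)
bolt~ 0.7389381304589598
tool r,ang 0.1708876994829392 203.42838805013358 [-0.1 -0.3 -1.1]
side [323, 188, 38, 23, 305] r 0.084 ang 226.5
side [372, 207, 5, 14, 59] r 0.135 ang 202.2
scene [308, 198, 28, 23, 179] r 0.105 ang 198.4
scene [316, 251, 7, 4, 19] r 0.082 ang 303.9
```

```bash
python3 -m crank '[{"claw":0,"dx":0,"dy":0.6,"dz":0,"ax":0,"ay":0,"az":1},{"claw":0,"dx":0,"dy":0.6,"dz":0,"ax":0,"ay":0,"az":1},{"claw":0,"dx":0,"dy":0.6,"dz":0,"ax":0,"ay":0,"az":1},{"claw":0,"dx":0,"dy":0.6,"dz":0,"ax":0,"ay":0,"az":1},{"claw":0,"dx":0,"dy":0.6,"dz":0,"ax":0,"ay":0,"az":1},{"claw":0,"dx":0,"dy":0.6,"dz":0,"ax":0,"ay":0,"az":1},{"claw":0,"dx":0,"dy":0.6,"dz":0,"ax":0,"ay":0,"az":1},{"claw":0,"dx":0,"dy":0,"dz":0,"ax":0,"ay":0,"az":0}]'
python3 p.py
```

```text
time: 10.12
ee_pos: [0.4593, 0.1106, 0.0447]
eef_rot: [0.149, 0.989, 0.001, 0.0]
ft_force: [0.4, 0.7, 0.4]
width: 0.0438
grip_force: 0.0
green (np.float64(12.5), np.float64(-6.000000000000001), np.float64(31.0), 269) red (np.float64(-77.5), np.float64(-82.0), np.float64(-73.0), 55) white (np.float64(-39.7), np.float64(-45.0), np.float64(-35.0), 36)
bolt~ 0.7389381304589598
tool r,ang 0.18068860967315303 162.0525641101426 [ 0.3  0.1 -0.1]
side [317, 212, 38, 18, 337] r 0.064 ang 186.6
side [393, 267, 11, 14, 75] r 0.214 ang 159.8
scene [348, 174, 8, 5, 17] r 0.233 ang 159.8
scene [338, 191, 12, 28, 149] r 0.104 ang 166.8
scene [346, 194, 8, 5, 18] r 0.146 ang 159.5
scene [316, 251, 7, 4, 20] r 0.082 ang 303.8
```

```bash
python3 -m crank '[{"claw":0,"dx":-0.1,"dy":0.5,"dz":0,"ax":0,"ay":0,"az":0.8},{"claw":0,"dx":-0.1,"dy":0.6,"dz":0,"ax":0,"ay":0,"az":1},{"claw":0,"dx":-0.05,"dy":0.6,"dz":0,"ax":0,"ay":0,"az":1},{"claw":0,"dx":-0.05,"dy":0.6,"dz":0,"ax":0,"ay":0,"az":0.7},{"claw":0,"dx":0,"dy":0.6,"dz":0,"ax":0,"ay":0,"az":0.7},{"claw":0,"dx":0,"dy":0.4,"dz":0,"ax":0,"ay":0,"az":0.5},{"claw":0,"dx":0,"dy":0,"dz":0,"ax":0,"ay":0,"az":0}]'
python3 p.py
```

```text
time: 10.85
ee_pos: [0.5166, 0.1886, 0.0443]
eef_rot: [0.384, 0.923, -0.0, 0.0]
ft_force: [-1.9, -0.6, 0.8]
width: 0.0438
grip_force: 0.6
green (np.float64(12.3), np.float64(-6.000000000000001), np.float64(31.0), 266) red (np.float64(-77.5), np.float64(-82.0), np.float64(-73.0), 55) white (np.float64(-40.0), np.float64(-45.0), np.float64(-35.0), 44)
bolt~ 0.7371928012069656
tool r,ang 0.17706088424733493 130.56411239820036 [-1.3 -0.8  0.3]
side [346, 296, 15, 11, 84] r 0.212 ang 133.4
scene [350, 194, 12, 27, 142] r 0.101 ang 146.6
scene [370, 200, 6, 6, 13] r 0.142 ang 133.6
scene [316, 251, 7, 4, 20] r 0.082 ang 303.8
```

```bash
python3 -m crank '[{"claw":0,"dx":0,"dy":-0.6,"dz":0,"ax":0,"ay":0,"az":-0.7},{"claw":0,"dx":0,"dy":-0.4,"dz":0,"ax":0,"ay":0,"az":-0.65},{"claw":0,"dx":0,"dy":-0.4,"dz":0,"ax":0,"ay":0,"az":-0.65},{"claw":0,"dx":0,"dy":-0.4,"dz":0,"ax":0,"ay":0,"az":-0.65},{"claw":0,"dx":0,"dy":-0.4,"dz":0,"ax":0,"ay":0,"az":-0.65},{"claw":0,"dx":0,"dy":-0.4,"dz":0,"ax":0,"ay":0,"az":-0.65},{"claw":0,"dx":0,"dy":-0.4,"dz":0,"ax":0,"ay":0,"az":-0.65},{"claw":0,"dx":0,"dy":0,"dz":0,"ax":0,"ay":0,"az":0}]'
python3 p.py
```

```text
time: 11.67
ee_pos: [0.465, 0.1113, 0.0445]
eef_rot: [0.151, 0.988, -0.0, -0.0]
ft_force: [0.4, -0.5, 0.1]
width: 0.0435
grip_force: 0.0
green (np.float64(12.5), np.float64(-6.000000000000001), np.float64(31.0), 269) red (np.float64(-77.5), np.float64(-82.0), np.float64(-73.0), 55) white (np.float64(-37.3), np.float64(-43.0), np.float64(-33.0), 47)
bolt~ 0.7808260325068238
tool r,ang 0.17577493817120826 160.15291980796943 [0.4 0.9 0.5]
side [316, 212, 38, 17, 322] r 0.062 ang 185.7
side [392, 268, 12, 13, 76] r 0.214 ang 159.4
scene [348, 175, 9, 4, 18] r 0.232 ang 159.5
scene [339, 192, 11, 27, 144] r 0.103 ang 166.4
scene [348, 195, 6, 4, 12] r 0.145 ang 158.0
scene [316, 251, 7, 4, 19] r 0.082 ang 303.9
```

```bash
python3 -m crank '[{"claw":0,"dx":0,"dy":-0.4,"dz":0,"ax":0,"ay":0,"az":-0.65},{"claw":0,"dx":0,"dy":-0.4,"dz":0,"ax":0,"ay":0,"az":-0.65},{"claw":0,"dx":0,"dy":-0.4,"dz":0,"ax":0,"ay":0,"az":-0.65},{"claw":0,"dx":0,"dy":-0.4,"dz":0,"ax":0,"ay":0,"az":-0.65},{"claw":0,"dx":0,"dy":-0.4,"dz":0,"ax":0,"ay":0,"az":-0.65},{"claw":0,"dx":0,"dy":0,"dz":0,"ax":0,"ay":0,"az":0}]'
python3 p.py
```

```text
time: 12.32
ee_pos: [0.4562, 0.0541, 0.0445]
eef_rot: [-0.018, 1.0, -0.0, 0.0]
ft_force: [0.2, -0.3, 0.5]
width: 0.0436
grip_force: 0.0
green (np.float64(12.5), np.float64(-6.000000000000001), np.float64(31.0), 269) red (np.float64(-77.5), np.float64(-82.0), np.float64(-73.0), 55) white (np.float64(-36.6), np.float64(-41.0), np.float64(-32.0), 46)
bolt~ 0.7930433372707841
tool r,ang 0.1746939622429233 179.28349467948806 [ 0.  -0.5 -0.1]
side [322, 200, 40, 17, 320] r 0.075 ang 209.3
side [414, 236, 7, 14, 69] r 0.218 ang 181.9
scene [323, 193, 19, 27, 164] r 0.107 ang 182.7
scene [316, 251, 7, 4, 20] r 0.082 ang 303.8
```

```bash
python3 - <<'E'
from h import *
A=np.array([.631,.053])
h=np.radians(182)
cs={n:r.camera(n) for n in("scene","side")}
for L in(-.3,0,.2,.3):
    pv=A+.05*np.array([np.cos(h),np.sin(h)]);tb=pv+.055*np.array([np.cos(h+L),np.sin(h+L)])
    print(L,[(n,w2px(c,[*tb,.095]),w2px(c,[*tb,.071]),w2px(c,[*pv,.071])) for n,c in cs.items()])
ims=[cs["side"]["color"][180:260,290:430],cs["scene"]["color"][170:270,290:400]]
cv2.imwrite("pics/c8.png",np.hstack([cv2.resize(i[:,:,::-1],(400,400*i.shape[0]//i.shape[1]*1),interpolation=cv2.INTER_CUBIC)[:228] for i in ims]))
E
```

```text
-0.3 [('scene', array([338.2, 191.2]), array([338.1, 198.6]), array([337.6, 213.1])), ('side', array([354.9, 214.4]), array([354. , 223.7]), array([329., 211.]))]
0 [('scene', array([331.7, 191.7]), array([331.6, 199.1]), array([337.6, 213.1])), ('side', array([358.5, 208.6]), array([357.7, 217.8]), array([329., 211.]))]
0.2 [('scene', array([327.5, 192.7]), array([327.6, 200.1]), array([337.6, 213.1])), ('side', array([359.5, 204.4]), array([358.6, 213.7]), array([329., 211.]))]
0.3 [('scene', array([325.6, 193.4]), array([325.6, 200.8]), array([337.6, 213.1])), ('side', array([359.5, 202.3]), array([358.6, 211.5]), array([329., 211.]))]
```

View pics/c8.png

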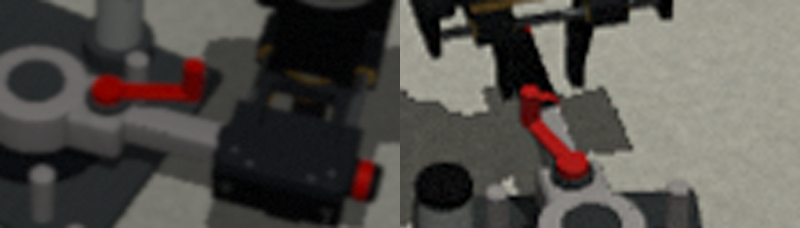

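The lever is fully on the loosening side, with its tab at scene px (326,193), which matches +0.3. But the handle coasts ahead inside the cage, so my pushes are too jerky for the teeth to engage. I'll grip the handle and stroke slowly instead.

```bash
python3 -m crank '[{"claw":1,"dx":0,"dy":0,"dz":0.05,"ax":0,"ay":0,"az":0},{"claw":1,"dx":0,"dy":0,"dz":0.05,"ax":0,"ay":0,"az":0},{"claw":1,"dx":0,"dy":0.2,"dz":0,"ax":0,"ay":0,"az":0.3},{"claw":1,"dx":0,"dy":0.35,"dz":0,"ax":0,"ay":0,"az":0.55},{"claw":1,"dx":0,"dy":0.4,"dz":0,"ax":0,"ay":0,"az":0.65},{"claw":1,"dx":0,"dy":0.4,"dz":0,"ax":0,"ay":0,"az":0.65},{"claw":1,"dx":0,"dy":0.4,"dz":0,"ax":0,"ay":0,"az":0.65},{"claw":1,"dx":0,"dy":0.4,"dz":0,"ax":0,"ay":0,"az":0.65}]' 15
python3 p.py
```

```text
time: 13.23
ee_pos: [0.4666, 0.1182, 0.042]
eef_rot: [0.165, 0.986, 0.0, 0.003]
ft_force: [16.6, -10.9, -7.1]
width: 0.0258
grip_force: 14.9
green (np.float64(12.5), np.float64(-6.000000000000001), np.float64(31.0), 269) red (np.float64(-77.5), np.float64(-82.0), np.float64(-73.0), 55) white (np.float64(-36.6), np.float64(-41.0), np.float64(-32.0), 46)
bolt~ 0.7930433372707841
tool r,ang 0.1771846517027569 157.60678913076785 [16.3 -5.9 -9.4]
side [316, 213, 37, 18, 324] r 0.061 ang 183.0
side [390, 270, 11, 14, 79] r 0.214 ang 157.5
scene [341, 191, 9, 28, 146] r 0.102 ang 164.6
scene [351, 196, 4, 3, 7] r 0.142 ang 156.1
scene [316, 251, 7, 4, 20] r 0.082 ang 303.8
```

```bash
python3 -m crank '[{"claw":1,"dx":-0.12,"dy":0.35,"dz":0,"ax":0,"ay":0,"az":0.65},{"claw":1,"dx":-0.04,"dy":0.4,"dz":0,"ax":0,"ay":0,"az":0.65},{"claw":1,"dx":-0.04,"dy":0.4,"dz":0,"ax":0,"ay":0,"az":0.65},{"claw":1,"dx":-0.04,"dy":0.4,"dz":0,"ax":0,"ay":0,"az":0.65},{"claw":1,"dx":-0.04,"dy":0.4,"dz":0,"ax":0,"ay":0,"az":0.65},{"claw":1,"dx":-0.04,"dy":0.2,"dz":0,"ax":0,"ay":0,"az":0.4},{"claw":1,"dx":0,"dy":0,"dz":0,"ax":0,"ay":0,"az":0}]' 15
python3 p.py
```

```text
time: 13.97
ee_pos: [0.5021, 0.1737, 0.0418]
eef_rot: [0.348, 0.938, 0.0, -0.0]
ft_force: [-4.2, 1.2, 10.1]
width: 0.0256
grip_force: 14.9
green (np.float64(12.6), np.float64(-6.000000000000001), np.float64(31.0), 267) red (np.float64(-77.5), np.float64(-82.0), np.float64(-73.0), 55) white (np.float64(-36.4), np.float64(-41.0), np.float64(-32.0), 30)
bolt~ 0.7947886665227785
tool r,ang 0.1765808528473633 136.99461683797819 [-2.9  1.7  7.7]
side [308, 217, 24, 21, 195] r 0.041 ang 153.6
side [334, 230, 2, 4, 6] r 0.073 ang 162.8
side [354, 293, 14, 12, 79] r 0.212 ang 137.0
scene [348, 193, 12, 28, 151] r 0.102 ang 149.3
scene [367, 199, 6, 6, 11] r 0.142 ang 136.8
scene [316, 251, 7, 4, 20] r 0.082 ang 303.8
```

Gripped, with the handle at 137°. Now a slow forward stroke.

```bash
python3 -m crank '[{"claw":1,"dx":-0.01,"dy":-0.2,"dz":0,"ax":0,"ay":0,"az":-0.33},{"claw":1,"dx":-0.01,"dy":-0.25,"dz":0,"ax":0,"ay":0,"az":-0.4},{"claw":1,"dx":-0.01,"dy":-0.25,"dz":0,"ax":0,"ay":0,"az":-0.4},{"claw":1,"dx":-0.01,"dy":-0.25,"dz":0,"ax":0,"ay":0,"az":-0.4},{"claw":1,"dx":-0.01,"dy":-0.25,"dz":0,"ax":0,"ay":0,"az":-0.4},{"claw":1,"dx":-0.01,"dy":-0.25,"dz":0,"ax":0,"ay":0,"az":-0.4},{"claw":1,"dx":-0.01,"dy":-0.25,"dz":0,"ax":0,"ay":0,"az":-0.4},{"claw":1,"dx":-0.01,"dy":-0.25,"dz":0,"ax":0,"ay":0,"az":-0.4}]' 15
python3 p.py | head -3
python3 -m crank '[{"claw":1,"dx":-0.01,"dy":-0.25,"dz":0,"ax":0,"ay":0,"az":-0.4},{"claw":1,"dx":-0.01,"dy":-0.25,"dz":0,"ax":0,"ay":0,"az":-0.4},{"claw":1,"dx":-0.01,"dy":-0.25,"dz":0,"ax":0,"ay":0,"az":-0.4},{"claw":1,"dx":-0.01,"dy":-0.25,"dz":0,"ax":0,"ay":0,"az":-0.4},{"claw":1,"dx":-0.01,"dy":-0.25,"dz":0,"ax":0,"ay":0,"az":-0.4},{"claw":1,"dx":-0.01,"dy":-0.25,"dz":0,"ax":0,"ay":0,"az":-0.4}]' 15
python3 p.py
```

```text
time: 14.78
ee_pos: [0.4702, 0.1248, 0.0416]
eef_rot: [0.187, 0.982, 0.001, -0.002]
ft_force: [-14.1, 11.0, 11.9]
width: 0.0257
grip_force: 15.0
green (np.float64(12.5), np.float64(-6.000000000000001), np.float64(31.0), 269) red (np.float64(-77.5), np.float64(-82.0), np.float64(-73.0), 55) white (np.float64(-33.7), np.float64(-38.0), np.float64(-29.999999999999996), 36)
bolt~ 0.8436578855786196
tool r,ang 0.17570334413931682 156.69957777133894 [-13.3   3.2  11.4]
time: 15.43
ee_pos: [0.4585, 0.0785, 0.0407]
eef_rot: [0.063, 0.998, 0.0, -0.004]
ft_force: [-14.9, 3.8, 11.7]
width: 0.0258
grip_force: 15.0
green (np.float64(12.5), np.float64(-6.000000000000001), np.float64(31.0), 269) red (np.float64(-77.5), np.float64(-82.0), np.float64(-73.0), 55) white (np.float64(-33.7), np.float64(-38.0), np.float64(-29.999999999999996), 36)
bolt~ 0.8436578855786196
tool r,ang 0.17418495165505588 172.09888568473346 [-15.5   2.2   9.5]
side [320, 206, 39, 16, 327] r 0.069 ang 199.5
side [407, 250, 9, 14, 75] r 0.216 ang 172.0
scene [330, 192, 15, 27, 153] r 0.103 ang 175.8
scene [336, 194, 5, 3, 10] r 0.147 ang 171.3
scene [316, 251, 7, 4, 20] r 0.082 ang 303.8
```

```bash
python3 -m crank '[{"claw":1,"dx":0.08,"dy":-0.1,"dz":-0.05,"ax":0,"ay":0,"az":-0.16},{"claw":1,"dx":0,"dy":-0.1,"dz":-0.03,"ax":0,"ay":0,"az":-0.16},{"claw":1,"dx":0,"dy":-0.1,"dz":0,"ax":0,"ay":0,"az":-0.16},{"claw":1,"dx":0,"dy":-0.1,"dz":0,"ax":0,"ay":0,"az":-0.16},{"claw":1,"dx":0,"dy":-0.1,"dz":0,"ax":0,"ay":0,"az":-0.16},{"claw":1,"dx":0,"dy":-0.1,"dz":0,"ax":0,"ay":0,"az":-0.16},{"claw":1,"dx":0,"dy":-0.1,"dz":0,"ax":0,"ay":0,"az":-0.16},{"claw":1,"dx":0,"dy":-0.1,"dz":0,"ax":0,"ay":0,"az":-0.16}]' 15
python3 p.py | head -3
python3 -m crank '[{"claw":1,"dx":0,"dy":-0.1,"dz":0,"ax":0,"ay":0,"az":-0.16},{"claw":1,"dx":0,"dy":-0.1,"dz":0,"ax":0,"ay":0,"az":-0.16},{"claw":1,"dx":0,"dy":-0.1,"dz":0,"ax":0,"ay":0,"az":-0.16},{"claw":1,"dx":0,"dy":-0.1,"dz":0,"ax":0,"ay":0,"az":-0.16},{"claw":1,"dx":0,"dy":-0.1,"dz":0,"ax":0,"ay":0,"az":-0.16},{"claw":1,"dx":0,"dy":-0.1,"dz":0,"ax":0,"ay":0,"az":-0.16},{"claw":1,"dx":0,"dy":-0.1,"dz":0,"ax":0,"ay":0,"az":-0.16},{"claw":1,"dx":0,"dy":-0.1,"dz":0,"ax":0,"ay":0,"az":-0.16}]' 15
python3 p.py
```

```text
time: 16.25
ee_pos: [0.456, 0.0525, 0.0427]
eef_rot: [-0.003, 1.0, -0.001, -0.002]
ft_force: [-5.5, -0.4, -15.8]
width: 0.0252
grip_force: 14.9
green (np.float64(12.5), np.float64(-6.000000000000001), np.float64(31.0), 269) red (np.float64(-77.5), np.float64(-82.0), np.float64(-73.0), 55) white (np.float64(-34.5), np.float64(-40.0), np.float64(-29.999999999999996), 43)
bolt~ 0.829695251562665
tool r,ang 0.17505404860749968 180.37623289678865 [ -6.1  -2.3 -15.4]
time: 17.07
ee_pos: [0.4572, 0.0287, 0.0427]
eef_rot: [-0.07, 0.998, -0.001, -0.003]
ft_force: [-7.3, -1.0, -15.0]
width: 0.0253
grip_force: 15.0
green (np.float64(12.3), np.float64(-6.000000000000001), np.float64(31.0), 266) red (np.float64(-77.5), np.float64(-82.0), np.float64(-73.0), 55) white (np.float64(-33.7), np.float64(-38.0), np.float64(-29.999999999999996), 36)
bolt~ 0.8471485440826083
tool r,ang 0.1755390289156437 188.17126091398944 [ -6.5  -2.4 -15. ]
side [322, 196, 40, 19, 313] r 0.078 ang 215.1
side [370, 218, 5, 14, 51] r 0.131 ang 189.0
side [420, 228, 3, 9, 17] r 0.222 ang 188.9
scene [319, 194, 21, 26, 163] r 0.105 ang 187.7
scene [316, 251, 7, 4, 20] r 0.082 ang 303.8
```

```bash
cat > q.py <<'E'
from h import *
from scipy.optimize import minimize_scalar
A=np.array([.631,.053])
s=r.read_state();p=s["ee_pos"][:2]-A;f=s["ft_force"];h=np.arctan2(p[1],p[0])%(2*np.pi)
c=r.camera("scene");im=c["color"].astype(int)
m=((im[...,0]>1.9*im[...,1])&(im[...,0]>1.9*im[...,2])&(im[...,0]>70)).astype(np.uint8)
m[:185]=0;m[235:]=0;m[:,:290]=0;m[:,390:]=0
k,l,st,ce=cv2.connectedComponentsWithStats(m);i=1+np.argmax(st[1:,4])
y,x=np.nonzero(l==i);t=y<y.min()+5;ux=x[t].mean()
def e(L):
    tb=A+.05*np.array([np.cos(h),np.sin(h)])+.055*np.array([np.cos(h+L),np.sin(h+L)])
    return (w2px(c,[*tb,.09])[0]-ux)**2
L=minimize_scalar(e,bounds=(-.6,.6),method="bounded").x
W=[]
for a in np.arange(-95,60,1.):
    for q in np.linspace(.042,.05,6):
        u,v=w2px(c,[A[0]+q*np.cos(np.radians(a)),A[1]+q*np.sin(np.radians(a)),.018]).round().astype(int)
        if im[v,u].min()>110:W.append(a)
print("handle %.1f r %.4f lever %.2f bolt %.1f deg torque_on_handle %.2f radial %.1f fz %.1f"%(np.degrees(h),np.hypot(*p),L,np.mean(W)+79.5,-(p[0]*f[1]-p[1]*f[0]),f[:2]@p/np.hypot(*p),f[2]))
E
python3 q.py
B='python3 q.py'
python3 -m crank '[{"claw":1,"dx":0.05,"dy":0.25,"dz":0.02,"ax":0,"ay":0,"az":0.4},{"claw":1,"dx":0,"dy":0.25,"dz":0,"ax":0,"ay":0,"az":0.4}]'>/dev/null;$B
python3 -m crank '[{"claw":1,"dx":0,"dy":0.25,"dz":0,"ax":0,"ay":0,"az":0.4},{"claw":1,"dx":0,"dy":0.25,"dz":0,"ax":0,"ay":0,"az":0.4}]'>/dev/null;$B
python3 -m crank '[{"claw":1,"dx":0,"dy":0.25,"dz":0,"ax":0,"ay":0,"az":0.4},{"claw":1,"dx":0,"dy":0.25,"dz":0,"ax":0,"ay":0,"az":0.4}]'>/dev/null;$B
python3 -m crank '[{"claw":1,"dx":0,"dy":0.25,"dz":0,"ax":0,"ay":0,"az":0.4},{"claw":1,"dx":0,"dy":0.25,"dz":0,"ax":0,"ay":0,"az":0.4}]'>/dev/null;$B
python3 -m crank '[{"claw":1,"dx":0,"dy":0.25,"dz":0,"ax":0,"ay":0,"az":0.4},{"claw":1,"dx":0,"dy":0.25,"dz":0,"ax":0,"ay":0,"az":0.4}]'>/dev/null;$B
python3 -m crank '[{"claw":1,"dx":0,"dy":0.25,"dz":0,"ax":0,"ay":0,"az":0.4},{"claw":1,"dx":0,"dy":0.25,"dz":0,"ax":0,"ay":0,"az":0.4}]'>/dev/null;$B
```

```text
handle 188.0 r 0.1755 lever 0.27 bolt 45.9 deg torque_on_handle -0.04 radial 8.2 fz -15.8
handle 183.1 r 0.1754 lever 0.27 bolt 45.1 deg torque_on_handle -0.29 radial -2.3 fz -19.3
handle 178.3 r 0.1751 lever 0.26 bolt 45.1 deg torque_on_handle -0.11 radial -2.8 fz -19.0
handle 173.2 r 0.1750 lever 0.24 bolt 44.8 deg torque_on_handle -0.11 radial -4.7 fz -18.4
handle 168.3 r 0.1750 lever 0.34 bolt 45.1 deg torque_on_handle -0.27 radial -5.6 fz -16.1
handle 163.4 r 0.1750 lever 0.33 bolt 45.1 deg torque_on_handle -0.36 radial -5.8 fz -15.2
handle 158.7 r 0.1751 lever 0.32 bolt 45.1 deg torque_on_handle -0.74 radial -8.4 fz -15.9
```

```bash
B='python3 q.py'
python3 -m crank '[{"claw":1,"dx":-0.05,"dy":0.25,"dz":0.1,"ax":0,"ay":0,"az":0.4},{"claw":1,"dx":-0.02,"dy":0.25,"dz":0.1,"ax":0,"ay":0,"az":0.4}]'>/dev/null;$B
python3 -m crank '[{"claw":1,"dx":-0.02,"dy":0.25,"dz":0,"ax":0,"ay":0,"az":0.4},{"claw":1,"dx":0,"dy":0.25,"dz":0,"ax":0,"ay":0,"az":0.4}]'>/dev/null;$B
python3 -m crank '[{"claw":1,"dx":-0.02,"dy":0.25,"dz":0,"ax":0,"ay":0,"az":0.4},{"claw":1,"dx":0,"dy":0.25,"dz":0,"ax":0,"ay":0,"az":0.4}]'>/dev/null;$B
python3 -m crank '[{"claw":1,"dx":0,"dy":-0.2,"dz":0,"ax":0,"ay":0,"az":-0.3},{"claw":1,"dx":0,"dy":-0.2,"dz":0,"ax":0,"ay":0,"az":-0.3}]'>/dev/null;$B
python3 -m crank '[{"claw":1,"dx":0,"dy":-0.2,"dz":0,"ax":0,"ay":0,"az":-0.3},{"claw":1,"dx":0,"dy":-0.2,"dz":0,"ax":0,"ay":0,"az":-0.3}]'>/dev/null;$B
python3 -m crank '[{"claw":1,"dx":0,"dy":-0.2,"dz":0,"ax":0,"ay":0,"az":-0.3},{"claw":1,"dx":0,"dy":-0.2,"dz":0,"ax":0,"ay":0,"az":-0.3}]'>/dev/null;$B
python3 -m crank '[{"claw":1,"dx":0,"dy":-0.2,"dz":0,"ax":0,"ay":0,"az":-0.3},{"claw":1,"dx":0,"dy":-0.2,"dz":0,"ax":0,"ay":0,"az":-0.3}]'>/dev/null;$B
```

```text
handle 152.8 r 0.1733 lever 0.31 bolt 45.9 deg torque_on_handle -0.08 radial 1.3 fz 18.3
handle 147.9 r 0.1732 lever 0.34 bolt 45.1 deg torque_on_handle -0.21 radial -2.8 fz 7.0
handle 143.0 r 0.1732 lever 0.36 bolt 44.8 deg torque_on_handle -0.31 radial -4.4 fz 8.2
handle 146.9 r 0.1731 lever 0.33 bolt 45.1 deg torque_on_handle -0.16 radial -1.3 fz 8.7
handle 150.9 r 0.1732 lever 0.33 bolt 45.1 deg torque_on_handle 0.27 radial -2.2 fz 6.9
handle 154.6 r 0.1733 lever 0.33 bolt 45.9 deg torque_on_handle 0.96 radial -1.6 fz 5.3
handle 158.7 r 0.1733 lever 0.31 bolt 46.9 deg torque_on_handle -0.05 radial -0.5 fz 9.1
```

The teeth do engage, at about 154°, but slip once the torque nears 1 N m at that speed. I'll try very slowly over the next tooth, near 174°.

```bash
B='python3 q.py'
python3 -m crank '[{"claw":1,"dx":0,"dy":-0.2,"dz":0,"ax":0,"ay":0,"az":-0.3},{"claw":1,"dx":0,"dy":-0.2,"dz":0,"ax":0,"ay":0,"az":-0.3},{"claw":1,"dx":0,"dy":-0.2,"dz":0,"ax":0,"ay":0,"az":-0.3},{"claw":1,"dx":0,"dy":-0.2,"dz":0,"ax":0,"ay":0,"az":-0.3},{"claw":1,"dx":0,"dy":-0.1,"dz":0,"ax":0,"ay":0,"az":-0.15}]'>/dev/null;$B
for i in 1; do python3 -m crank '[{"claw":1,"dx":0,"dy":-0.05,"dz":0,"ax":0,"ay":0,"az":-0.08},{"claw":1,"dx":0,"dy":-0.05,"dz":0,"ax":0,"ay":0,"az":-0.08},{"claw":1,"dx":0,"dy":-0.05,"dz":0,"ax":0,"ay":0,"az":-0.08},{"claw":1,"dx":0,"dy":-0.05,"dz":0,"ax":0,"ay":0,"az":-0.08}]'>/dev/null;$B;done
python3 -m crank '[{"claw":1,"dx":0,"dy":-0.05,"dz":0,"ax":0,"ay":0,"az":-0.08},{"claw":1,"dx":0,"dy":-0.05,"dz":0,"ax":0,"ay":0,"az":-0.08},{"claw":1,"dx":0,"dy":-0.05,"dz":0,"ax":0,"ay":0,"az":-0.08},{"claw":1,"dx":0,"dy":-0.05,"dz":0,"ax":0,"ay":0,"az":-0.08}]'>/dev/null;$B
python3 -m crank '[{"claw":1,"dx":0,"dy":-0.05,"dz":0,"ax":0,"ay":0,"az":-0.08},{"claw":1,"dx":0,"dy":-0.05,"dz":0,"ax":0,"ay":0,"az":-0.08},{"claw":1,"dx":0,"dy":-0.05,"dz":0,"ax":0,"ay":0,"az":-0.08},{"claw":1,"dx":0,"dy":-0.05,"dz":0,"ax":0,"ay":0,"az":-0.08}]'>/dev/null;$B
python3 -m crank '[{"claw":1,"dx":0,"dy":-0.05,"dz":0,"ax":0,"ay":0,"az":-0.08},{"claw":1,"dx":0,"dy":-0.05,"dz":0,"ax":0,"ay":0,"az":-0.08},{"claw":1,"dx":0,"dy":-0.05,"dz":0,"ax":0,"ay":0,"az":-0.08},{"claw":1,"dx":0,"dy":-0.05,"dz":0,"ax":0,"ay":0,"az":-0.08}]'>/dev/null;$B
python3 -m crank '[{"claw":1,"dx":0,"dy":-0.05,"dz":0,"ax":0,"ay":0,"az":-0.08},{"claw":1,"dx":0,"dy":-0.05,"dz":0,"ax":0,"ay":0,"az":-0.08},{"claw":1,"dx":0,"dy":-0.05,"dz":0,"ax":0,"ay":0,"az":-0.08},{"claw":1,"dx":0,"dy":-0.05,"dz":0,"ax":0,"ay":0,"az":-0.08}]'>/dev/null;$B
python3 -m crank '[{"claw":1,"dx":0,"dy":-0.05,"dz":0,"ax":0,"ay":0,"az":-0.08},{"claw":1,"dx":0,"dy":-0.05,"dz":0,"ax":0,"ay":0,"az":-0.08},{"claw":1,"dx":0,"dy":-0.05,"dz":0,"ax":0,"ay":0,"az":-0.08},{"claw":1,"dx":0,"dy":-0.05,"dz":0,"ax":0,"ay":0,"az":-0.08}]';$B
```

```text
handle 167.9 r 0.1736 lever 0.31 bolt 46.9 deg torque_on_handle 0.22 radial -1.7 fz 6.3
handle 169.7 r 0.1736 lever 0.32 bolt 46.9 deg torque_on_handle 0.04 radial -1.6 fz 7.6
handle 171.6 r 0.1737 lever 0.24 bolt 46.9 deg torque_on_handle 0.23 radial -2.2 fz 7.2
handle 173.5 r 0.1738 lever 0.26 bolt 46.9 deg torque_on_handle 0.43 radial -2.1 fz 7.0
handle 175.4 r 0.1739 lever 0.27 bolt 46.9 deg torque_on_handle 0.61 radial -1.4 fz 5.5
handle 177.4 r 0.1740 lever 0.25 bolt 46.9 deg torque_on_handle 0.08 radial -2.4 fz 7.3
time: 22.8
ee_pos: [0.4569, 0.054, 0.04]
eef_rot: [0.009, 1.0, 0.001, 0.003]
ft_force: [0.9, -0.2, 8.5]
width: 0.0257
grip_force: 15.0
handle 179.7 r 0.1741 lever 0.24 bolt 46.9 deg torque_on_handle -0.03 radial -0.9 fz 8.5
```

```bash
python3 -m crank '[{"claw":1,"dx":0,"dy":0.25,"dz":0,"ax":0,"ay":0,"az":0.4},{"claw":1,"dx":-0.01,"dy":0.5,"dz":0,"ax":0,"ay":0,"az":0.8},{"claw":1,"dx":-0.02,"dy":0.5,"dz":0,"ax":0,"ay":0,"az":0.8},{"claw":1,"dx":-0.02,"dy":0.5,"dz":0,"ax":0,"ay":0,"az":0.8},{"claw":1,"dx":-0.02,"dy":0.5,"dz":0,"ax":0,"ay":0,"az":0.8},{"claw":1,"dx":-0.02,"dy":0.5,"dz":0,"ax":0,"ay":0,"az":0.8},{"claw":1,"dx":-0.02,"dy":0.5,"dz":0,"ax":0,"ay":0,"az":0.8},{"claw":1,"dx":-0.02,"dy":0.5,"dz":0,"ax":0,"ay":0,"az":0.8}]' >/dev/null
python3 -m crank '[{"claw":1,"dx":0,"dy":0.2,"dz":0,"ax":0,"ay":0,"az":0.3},{"claw":1,"dx":0,"dy":0,"dz":0,"ax":0,"ay":0,"az":0},{"claw":1,"dx":0,"dy":0,"dz":0,"ax":0,"ay":0,"az":0}]' 
python3 q.py
```

```text
time: 23.77
ee_pos: [0.497, 0.1628, 0.04]
eef_rot: [0.333, 0.943, 0.002, 0.003]
ft_force: [2.7, -3.5, 7.6]
width: 0.0259
grip_force: 15.0
handle 140.7 r 0.1733 lever 0.35 bolt 46.9 deg torque_on_handle -0.17 radial -4.3 fz 7.6
```

```bash
python3 -m crank '[{"claw":1,"dx":0,"dy":-0.3,"dz":0,"ax":0,"ay":0,"az":-0.5},{"claw":1,"dx":-0.01,"dy":-0.5,"dz":0,"ax":0,"ay":0,"az":-0.82},{"claw":1,"dx":-0.01,"dy":-0.6,"dz":0,"ax":0,"ay":0,"az":-1},{"claw":1,"dx":-0.01,"dy":-0.6,"dz":0,"ax":0,"ay":0,"az":-1},{"claw":1,"dx":-0.01,"dy":-0.6,"dz":0,"ax":0,"ay":0,"az":-1},{"claw":1,"dx":-0.01,"dy":-0.6,"dz":0,"ax":0,"ay":0,"az":-1},{"claw":1,"dx":-0.01,"dy":-0.6,"dz":0,"ax":0,"ay":0,"az":-1},{"claw":1,"dx":-0.01,"dy":-0.6,"dz":0,"ax":0,"ay":0,"az":-1}]'
python3 -m crank '[{"claw":1,"dx":-0.01,"dy":-0.6,"dz":0,"ax":0,"ay":0,"az":-1},{"claw":1,"dx":-0.01,"dy":-0.6,"dz":0,"ax":0,"ay":0,"az":-1},{"claw":1,"dx":0,"dy":-0.3,"dz":0,"ax":0,"ay":0,"az":-0.5},{"claw":1,"dx":0,"dy":0,"dz":0,"ax":0,"ay":0,"az":0}]' 
python3 q.py
```

```text
time: 24.48
ee_pos: [0.4561, 0.0408, 0.0402]
eef_rot: [-0.046, 0.999, 0.001, 0.006]
ft_force: [15.0, 4.7, -7.7]
width: 0.0256
grip_force: 15.2
time: 24.82
ee_pos: [0.4644, -0.0049, 0.0402]
eef_rot: [-0.175, 0.985, -0.001, 0.005]
ft_force: [8.5, 0.9, -0.6]
width: 0.0258
grip_force: 14.9
handle 199.2 r 0.1764 lever 0.32 bolt 59.6 deg torque_on_handle -0.34 radial -8.3 fz -0.6
```

The faster continuous stroke gained about 13°, putting the bolt at about 1.04 rad. I'll repeat over a slightly shorter range, so that even with no slip it can't overshoot.

```bash
python3 -m crank '[{"claw":1,"dx":-0.05,"dy":0.3,"dz":0,"ax":0,"ay":0,"az":0.5},{"claw":1,"dx":-0.03,"dy":0.6,"dz":0,"ax":0,"ay":0,"az":1},{"claw":1,"dx":-0.03,"dy":0.6,"dz":0,"ax":0,"ay":0,"az":1},{"claw":1,"dx":-0.03,"dy":0.6,"dz":0,"ax":0,"ay":0,"az":1},{"claw":1,"dx":-0.03,"dy":0.6,"dz":0,"ax":0,"ay":0,"az":1},{"claw":1,"dx":-0.03,"dy":0.6,"dz":0,"ax":0,"ay":0,"az":1},{"claw":1,"dx":-0.03,"dy":0.6,"dz":0,"ax":0,"ay":0,"az":1},{"claw":1,"dx":-0.03,"dy":0.6,"dz":0,"ax":0,"ay":0,"az":1}]' >/dev/null
python3 -m crank '[{"claw":1,"dx":0,"dy":0.4,"dz":0,"ax":0,"ay":0,"az":0.6},{"claw":1,"dx":0,"dy":0,"dz":0,"ax":0,"ay":0,"az":0},{"claw":1,"dx":0,"dy":0,"dz":0,"ax":0,"ay":0,"az":0}]' 
python3 q.py
```

```text
time: 25.78
ee_pos: [0.4773, 0.1401, 0.0405]
eef_rot: [0.247, 0.969, 0.002, 0.005]
ft_force: [12.4, -2.2, 1.0]
width: 0.0258
grip_force: 15.0
handle 150.4 r 0.1767 lever 0.33 bolt 59.6 deg torque_on_handle 0.75 radial -11.9 fz 1.0
```

```bash
python3 -m crank '[{"claw":1,"dx":-0.06,"dy":-0.3,"dz":0,"ax":0,"ay":0,"az":-0.5},{"claw":1,"dx":-0.03,"dy":-0.5,"dz":0,"ax":0,"ay":0,"az":-0.82}]' | grep -E "pos|ft"
python3 -m crank '[{"claw":1,"dx":-0.01,"dy":-0.6,"dz":0,"ax":0,"ay":0,"az":-1}]' | grep -E "pos|ft"
python3 -m crank '[{"claw":1,"dx":-0.01,"dy":-0.6,"dz":0,"ax":0,"ay":0,"az":-1}]' | grep -E "pos|ft"
python3 -m crank '[{"claw":1,"dx":-0.01,"dy":-0.6,"dz":0,"ax":0,"ay":0,"az":-1}]' | grep -E "pos|ft"
python3 -m crank '[{"claw":1,"dx":-0.01,"dy":-0.6,"dz":0,"ax":0,"ay":0,"az":-1}]' | grep -E "pos|ft"
python3 -m crank '[{"claw":1,"dx":-0.01,"dy":-0.6,"dz":0,"ax":0,"ay":0,"az":-1}]' | grep -E "pos|ft"
python3 -m crank '[{"claw":1,"dx":-0.01,"dy":-0.6,"dz":0,"ax":0,"ay":0,"az":-1}]' | grep -E "pos|ft"
python3 -m crank '[{"claw":1,"dx":-0.01,"dy":-0.6,"dz":0,"ax":0,"ay":0,"az":-1},{"claw":1,"dx":0,"dy":0,"dz":0,"ax":0,"ay":0,"az":0}]' | grep -E "pos|ft"
python3 q.py
```

```text
ee_pos: [0.4669, 0.1184, 0.0403]
ft_force: [2.5, -2.4, 12.2]
ee_pos: [0.4606, 0.1007, 0.0403]
ft_force: [8.9, -2.8, 7.6]
ee_pos: [0.4564, 0.083, 0.0404]
ft_force: [10.0, 1.9, 2.2]
ee_pos: [0.4539, 0.0654, 0.0404]
ft_force: [7.8, 3.4, 1.8]
ee_pos: [0.4532, 0.0472, 0.0403]
ft_force: [8.9, -2.2, 4.5]
ee_pos: [0.4544, 0.0284, 0.0403]
ft_force: [7.8, -1.3, 4.7]
ee_pos: [0.4575, 0.0104, 0.0403]
ft_force: [6.5, 0.2, 7.1]
ee_pos: [0.4628, -0.0087, 0.0402]
ft_force: [0.5, 1.7, 13.2]
handle 200.2 r 0.1792 lever 0.37 bolt 69.2 deg torque_on_handle 0.25 radial -1.0 fz 13.2
```

Bolt is now about 1.21 rad. Another stroke.

```bash
python3 -m crank '[{"claw":1,"dx":-0.1,"dy":0.3,"dz":-0.05,"ax":0,"ay":0,"az":0.5},{"claw":1,"dx":-0.06,"dy":0.6,"dz":0,"ax":0,"ay":0,"az":1},{"claw":1,"dx":-0.04,"dy":0.6,"dz":0,"ax":0,"ay":0,"az":1},{"claw":1,"dx":-0.04,"dy":0.6,"dz":0,"ax":0,"ay":0,"az":1},{"claw":1,"dx":-0.04,"dy":0.6,"dz":0,"ax":0,"ay":0,"az":1},{"claw":1,"dx":-0.04,"dy":0.6,"dz":0,"ax":0,"ay":0,"az":1},{"claw":1,"dx":-0.04,"dy":0.6,"dz":0,"ax":0,"ay":0,"az":1},{"claw":1,"dx":-0.04,"dy":0.6,"dz":0,"ax":0,"ay":0,"az":1}]' >/dev/null
python3 -m crank '[{"claw":1,"dx":0,"dy":0,"dz":0,"ax":0,"ay":0,"az":0},{"claw":1,"dx":0,"dy":0,"dz":0,"ax":0,"ay":0,"az":0}]' >/dev/null
python3 q.py
python3 -m crank '[{"claw":1,"dx":-0.03,"dy":-0.4,"dz":0,"ax":0,"ay":0,"az":-0.65},{"claw":1,"dx":-0.03,"dy":-0.6,"dz":0,"ax":0,"ay":0,"az":-1},{"claw":1,"dx":-0.02,"dy":-0.6,"dz":0,"ax":0,"ay":0,"az":-1},{"claw":1,"dx":-0.02,"dy":-0.6,"dz":0,"ax":0,"ay":0,"az":-1},{"claw":1,"dx":-0.02,"dy":-0.6,"dz":0,"ax":0,"ay":0,"az":-1},{"claw":1,"dx":-0.02,"dy":-0.6,"dz":0,"ax":0,"ay":0,"az":-1},{"claw":1,"dx":-0.02,"dy":-0.6,"dz":0,"ax":0,"ay":0,"az":-1},{"claw":1,"dx":0,"dy":-0.3,"dz":0,"ax":0,"ay":0,"az":-0.5}]' >/dev/null
python3 -m crank '[{"claw":1,"dx":0,"dy":0,"dz":0,"ax":0,"ay":0,"az":0}]'
python3 q.py
```

```text
handle 155.1 r 0.1777 lever 0.33 bolt 69.2 deg torque_on_handle -0.11 radial -5.4 fz 0.2
time: 28.35
ee_pos: [0.4604, -0.0022, 0.0403]
eef_rot: [-0.167, 0.986, -0.0, 0.0]
ft_force: [-7.4, -4.4, 12.3]
width: 0.0263
grip_force: 15.0
handle 197.9 r 0.1793 lever 0.32 bolt 82.7 deg torque_on_handle -0.34 radial 8.4 fz 12.3
```

The pointer is now at about 1.41–1.49 rad, inside the green by roughly 8°. I'll release and rise.

```bash
python3 -m crank '[{"claw":-1,"dx":0,"dy":0,"dz":0,"ax":0,"ay":0,"az":0},{"claw":-1,"dx":0,"dy":0,"dz":0,"ax":0,"ay":0,"az":0},{"claw":-1,"dx":0,"dy":0,"dz":0,"ax":0,"ay":0,"az":0},{"claw":-1,"dx":0,"dy":0,"dz":0,"ax":0,"ay":0,"az":0},{"claw":-1,"dx":0,"dy":0,"dz":-0.6,"ax":0,"ay":0,"az":0},{"claw":-1,"dx":0,"dy":0,"dz":-1,"ax":0,"ay":0,"az":0},{"claw":-1,"dx":0,"dy":0,"dz":-1,"ax":0,"ay":0,"az":0},{"claw":-1,"dx":0,"dy":0,"dz":-1,"ax":0,"ay":0,"az":0}]'
python3 -m crank '[{"claw":-1,"dx":0,"dy":0,"dz":-1,"ax":0,"ay":0,"az":0},{"claw":-1,"dx":0,"dy":0,"dz":0,"ax":0,"ay":0,"az":0},{"claw":-1,"dx":0,"dy":0,"dz":0,"ax":0,"ay":0,"az":0},{"claw":-1,"dx":0,"dy":0,"dz":0,"ax":0,"ay":0,"az":0}]'
python3 p.py; python3 q.py
python3 - <<'E'
from h import *
# pointer vs green, independent: minAreaRect centroid of white blob and green blob, refit axis from green+red radii
c=r.camera("scene");f=c["color"].astype(int)
g=((f[...,1]>1.6*f[...,0])&(f[...,1]>1.6*f[...,2])&(f[...,1]>70));g[:240]=0;g[290:]=0;g[:,:320]=0;g[:,400:]=0
y,x=np.nonzero(g);q=px2w(c,x.mean(),y.mean(),.012)[:2]-[.631,.053];print("green",np.hypot(*q),np.degrees(np.arctan2(q[1],q[0])))
w=f.min(2)>110;w[:238]=0;w[275:]=0;w[:,:322]=0;w[:,372:]=0
y,x=np.nonzero(w)
for a,b in zip(x,y):
    q=px2w(c,a,b,.018)[:2]-[.631,.053];R=np.hypot(*q)
    if .03<R<.056:print(a,b,R.round(4),np.degrees(np.arctan2(q[1],q[0])).round(1))
E
```

```text
time: 29.07
ee_pos: [0.4596, 0.0013, 0.1482]
eef_rot: [-0.166, 0.986, 0.0, -0.0]
ft_force: [0.8, -0.1, 0.6]
width: 0.0711
grip_force: 0.0
time: 29.4
ee_pos: [0.4596, 0.0013, 0.1764]
eef_rot: [-0.166, 0.986, 0.0, -0.0]
ft_force: [-0.6, -0.6, -0.3]
width: 0.0861
grip_force: 0.0
green (np.float64(12.6), np.float64(-6.000000000000001), np.float64(31.0), 267) red (np.float64(-77.5), np.float64(-82.0), np.float64(-73.0), 55) white (np.float64(3.1), np.float64(-3.0000000000000004), np.float64(10.0), 91)
bolt~ 1.4841937210605387
tool r,ang 0.17932432279342414 196.7885389260862 [-0.8 -0.4 -0.9]
side [323, 185, 37, 25, 293] r 0.085 ang 230.2
side [415, 202, 6, 14, 63] r 0.222 ang 205.1
side [371, 204, 6, 13, 65] r 0.135 ang 206.1
scene [287, 184, 8, 7, 23] r 0.232 ang 204.0
scene [305, 200, 30, 21, 175] r 0.103 ang 201.8
scene [316, 251, 7, 4, 19] r 0.082 ang 303.9
handle 196.8 r 0.1795 lever 0.58 bolt 82.2 deg torque_on_handle -0.10 radial -0.5 fz 0.4
green 0.06160235385113139 11.802434207783552
332 238 0.031 -134.2
348 253 0.0362 5.1
347 254 0.0387 0.1
348 254 0.0394 3.5
349 254 0.0401 6.7
347 255 0.0419 -1.1
348 255 0.0424 2.0
349 255 0.0431 5.1
350 255 0.0439 8.0
347 256 0.045 -2.0
348 256 0.0455 0.9
349 256 0.0461 3.7
350 256 0.0469 6.5
348 257 0.0486 -0.1
349 257 0.0492 2.6
350 257 0.0499 5.2
351 257 0.0507 7.7
348 258 0.0517 -1.0
349 258 0.0522 1.5
350 258 0.0529 4.0
```

```bash
python3 -c "
from bench import r
print(r.read_state()['time'],r.close_job())"
```

```text
the job is handed in; nothing more can be done
29.65 None
```

I've handed the job in at 29.7 s: the lever is on its loosening side, the bolt is at about 1.48 rad by the camera (inside the green zone), and the gripper is open and clear. The ratchet slipped on most strokes, so the bolt took five loosening strokes to get there; the submission call gave no result.

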